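Tip take-out cylinders into the locked scrap box

TASK

Pick up the scoop with the three old door-lock cylinders in it and tip it so that they all slide out into the mouth of the blue scrap box; do not touch the cylinders with the gripper. Then set the empty scoop back down on the green mat, shut the box's cover over its brass turn-button, and turn the button a quarter turn clockwise so that the cover is locked. Leave the other things on the bench alone.

Things in the scene. Friction and masses are not known exactly. Their poses are not given: they have to be found in the camera images.
- scoop_grip (a point): Centre of the black handle bar of the aluminium scoop. x runs along the trough to its open spout end, y across, z up. The bar lies across the trough over its middle: 14 mm thick (x), 52 long (y), 22 high, 69 mm above the scoop's underside; pieces pass under it. The spout lip is 110 mm along +x and 69 mm down (underside), the closed back wall 110 mm along -x. Starts level on the mat, loaded.
- scoop: The same scoop: a straight open-topped trough 220 mm long, 52 mm wide outside, 46 inside, 58 over the two straps that carry the bar; floor 3 mm thick, side walls 36 mm high, 25 mm over the last 70 mm at the spout. About 0.2 kg empty. Origin at the middle of its underside, same axes.
- cyl1_mid (a point): Middle of the brass euro-profile door cylinder nearest the closed end of the scoop: 62 mm long (its x, along the trough at the start), 33 by 17 mm section, lying on its side, about 0.15 kg. Smooth metal: it begins to slide in the scoop at a slope of roughly 15 to 22 degrees.
- cyl2_mid (a point): The same for the steel-coloured cylinder in the middle of the scoop.
- cyl3_mid (a point): The same for the brass cylinder nearest the spout; its front end starts about 20 mm short of the spout lip.
- mat: Green rubber bench mat, fixed, 290 mm (its x) by 150 mm (its y), 3 mm thick; origin at the middle of its underside. The scoop starts on it and belongs on it.
- box_mouth (a point): Centre of the square mouth, 76 by 76 mm, in the flat deck of the blue steel scrap box (fixed to the bench), level with the deck's upper face, 96 mm above the bench. Box axes: x from the turn-button end to the hinge end, y to the left of that, z up. The box spans x -95 to +65 mm, y +-62 mm about this point; it is hollow, 88 mm deep.
- lid (a joint): Angle of the grey steel cover plate of the box, rad: 0 lies shut on the deck; it starts open at 1.8 to 2.05, leaning back off the mouth. Hinge line along the box's y, at x = +52 mm, 2 mm above box_mouth. Stiffish hinge (0.07 N m): the cover stays put while near upright and falls shut by itself once pushed below about 1 rad.
- lid_edge (a point): Middle of the cover's free edge, 139 mm from the hinge. The plate is 4 mm thick and 104 mm wide; 12 mm in from this edge it has a slot, 52 mm (y) by 24 mm, that drops over the turn-button.
- turn (a joint): Angle of the brass turn-button, rad: 0 = T-bar along the box's y, in line with the slot (start, up to 0.1 off); 1.57 = turned clockwise seen from above against its stop, across the slot: locked. Friction 0.05 N m; it stays where it is left. Unless it stands near 0 the cover cannot pass over it.
- turn_grip (a point): Middle of the turn-button's T-bar, on its axis, 62 mm from box_mouth along the box's -x and 18 mm above the deck. The bar is 44 mm long (its y), 10 mm thick (its x), 18 mm high; its underside stands 3 mm above the shut cover, its top 27 mm above the deck.
- lockcase: Bystander: red mortice lock case lying flat, 82 by 150 mm with a 220 mm steel face plate, 24 mm high; origin under its middle.
- padlock: Bystander: brass padlock lying flat, body 48 by 50 mm, 26 mm high, shackle to +y (in all 92 mm long); origin under its body.
- screwdriver: Bystander: screwdriver with a yellow handle, 200 mm long, lying along its x.
- spray: Bystander: standing blue spray can, 54 mm across, 160 mm high; origin under it.
- plug_bin: Bystander: yellow open parts bin with red wall plugs, 160 by 100 by 70 mm; origin under it.
- tub: Bystander: whitish open plastic tub, 100 by 140 by 50 mm; origin under it.
There are look-alikes about, which are no part of the job. What is meant by the scoop is not turquoise, and is the smaller of those in its own colour.

How it is judged:
By the outcome, as a careful person would: the job done as asked, in the order asked, and still so for the second after the job is handed in, with the robot touching nothing.
It also fails if it takes over 72 s, if anything falls off the work surface, if the arm or the gripper's body presses on something with over 40 N, if the wrist force passes 120 N, or if a joint passes its speed limit or range.

ROBOT

A 6-joint arm with a two-finger parallel gripper is mounted at the origin on the work surface. World frame = base frame: x ahead of the robot, y to its left, z up, the work surface at z = 0. Lengths are in mm, angles in rad, forces in N, time in s.
With the tool pointing down it reaches from about 350 to 975 mm from the base axis. Payload 7.1 kg.
Tool frame: the origin (TCP) lies midway between the tips of the shut fingers; the grasp point (between the pads) lies ctrl.grip_point_offset behind it (ctrl.grip_point_offset is the distance from the TCP to the grasp point, in mm); z points along the fingers, y is the line along which they close (so a half turn about z gives the same grasp; the last joint's range is limited). The gripper opens to 88 mm and grips with 3 to 60 N. Pads are 20 mm wide; open, the fingers measure 115 mm over their backs; the gripper's body (75 mm by 178 mm) begins 61 mm behind the grasp point.
Start: joints at [1.219, 0.423, 1.63, -0, 1.089, -0.019], TCP at [204.15, 590.701, 222.675] pointing down, gripper open.
Joint ranges: [-3, 3], [-0.9, 2.11], [0.09, 2.58], [-1.31, 4.45], [0.11, 2.69], [-2.54, 2.54]. Speed limits (rad/s): [2.39, 2.39, 3.01, 3.14, 3.14, 3.14].

INTERFACE

Orientations are given as a rotation vector (axis times angle).
In Python, from workcell import ctrl, get_image, close_job, finder gives the robot as it stands.
- The arm moves only by the tool servo_tool, never from a script. Its argument "deltas" is a list of rows, each a list of 2 entries, a list of its own where there are three numbers: the shift along the tool's x, y, z in mm, then the turn, a rotation vector about the tool's x, y, z in rad. A call has 1 to 5 rows; each row is the pose to reach, as a shift and turn from the pose commanded when the call began, along the tool's axes at that moment; what a row does not reach only later rows make up. A row lasts 1/12 s, in which the tool goes at most 41.7 mm and 7.16 degrees, less where a joint would pass 70% of its speed; a pose out of reach is approached as far as the arm can. A call with a gripper value outside its range is refused whole. "grip" is the closure, from -1 (fully open) to 1 (shut), so that 0 is half open, set as the call begins (left out, the last holds). The fingers move at their own pace and stop on an object; the grip force is fixed at half the most. Time passes only in rows, so rows that repeat a pose let the fingers close. It gives the time, the measured TCP pose, the force, the opening and the grip force at its end, in the units of the state.
- ctrl.get_obs(): the state, without advancing time (a new reading comes with each control period).
- get_image(name): name is "scene" or "top" or "wrist"; returns a dict with "frame" (420x560x3 uint8, blue, green, red), "depth" (420x560 float32, mm along the optical axis (not along the pixel's ray), 0 where there is no reading), "K" (3x3 intrinsics, pixels), "dist" ([k1, k2, p1, p2, k3] as OpenCV has them; the pictures are not rectified), "pose" (4x4, takes a point from camera to world coordinates). Camera axes: x right, y down, z forward; pixel columns grow to the right and rows downward; lengths in mm; the calibration is good to about 2 mm. A picture is of the moment at which its call begins.
- close_job(): hands the job in; it is judged then, once.
Trained networks look in a picture, given as the dict that the camera call returned (one of the last four; its "shot" number tells which), for a name from the list of things; names that differ only in an ending like _2 or _b are one class to them, and where a whole thing is asked for, a point or a joint stands for the part that bears it (a point fixed in the world has none). Each returns a list of dicts, best first, with "score" (0 to 1); they miss things now and then, are a little off and sometimes report something else, mostly with a low value. They report only what shows in the picture. A call takes as long as a camera call. They do not tell look-alikes from the thing itself.
- finder.search_frame(query, picture): "rect" ([centre column, centre row, width, height] as shares, 0 to 1, of the picture: columns of its width, rows of its height, round what is visible of it).
- finder.silhouettes(query, picture): "mask" (420x560 bool, what is visible of it) and "rect" ([centre column, centre row, width, height] as shares, 0 to 1, of the picture: columns of its width, rows of its height, round what is visible of it).
The state is a dict: "t": time; "qpos": joint angles; "qvel": joint speeds; "joint_torque": joint torques, N m; "ee_pos": TCP position; "orientation": TCP orientation; "ft_force": force on the tool from outside, world axes, zero at the start; "moment": the same for the moment, N m; "width": finger opening in mm; "grasp_force": force on a finger pad.
Only numpy, scipy, OpenCV 4.12 (cv2) and the standard library are available. Lean on these libraries where they do the work, as an engineer would, in place of code of your own. Each camera call takes 0.05 s, during which the arm holds its last target. There are 200 camera calls.

## Working session

There is one attempt and no reset: what is moved stays moved. The work goes in short steps, Python scripts to look and compute and a tool call to move; the robot and the scene stay as the last step left them, time stands still between calls to the robot, and variables do not carry over. Pictures are saved under pics/ and viewed, at most 13 in all, crops included, and the job is handed in when it is done.

Besides the shell and the picture viewer there is one more tool, called after "Call:" as name(argument=value, ...) on one line, values as JSON. servo_tool: Moves the arm, as the interface text tells. Its arguments: {"type":"object","properties":{"deltas":{"type":"array","items":{"type":"array"}},"grip":{"type":"number"}},"required":["deltas"]}

```bash
ls; mkdir -p pics
cat > h.py <<'E'
import numpy as np, cv2, json
from scipy.spatial.transform import Rotation as R
from workcell import ctrl, get_image, close_job, finder
def xyz(p, u, v):
    u=np.atleast_1d(u).astype(float); v=np.atleast_1d(v).astype(float)
    d=p["depth"][v.astype(int),u.astype(int)]
    n=cv2.undistortPoints(np.stack([u,v],1).reshape(-1,1,2),np.array(p["K"]),np.array(p["dist"])).reshape(-1,2)
    c=np.c_[n*d[:,None],d]
    T=np.array(p["pose"]); return c@T[:3,:3].T+T[:3,3], d>0
def mpts(p,m):
    v,u=np.nonzero(m); q,ok=xyz(p,u,v); return q[ok]
def save(n,im): cv2.imwrite("pics/"+n,im)
E
python3 - <<'E'
from h import *
print(ctrl.grip_point_offset, ctrl.get_obs())
a=get_image("scene");b=get_image("top")
save("s0.png",a["frame"]);save("t0.png",b["frame"])
for nm,p in(("scene",a),("top",b)):
  for q in ["scoop","scoop_grip","cyl1_mid","mat","lid","turn","spray","box_mouth"]:
    try:
      for r in finder.silhouettes(q,p)[:4]:
        P=mpts(p,r["mask"]); print(nm,q,round(r["score"],2),np.round(np.array(r["rect"])*[560,420,560,420]),np.median(P,0).round(),P.min(0).round(),P.max(0).round())
    except Exception as e: print(nm,q,e)
E
```

```text
pics
18.700000000000003 {'t': 0.0, 'qpos': array([ 1.21899648e+00,  4.23841999e-01,  1.63067165e+00, -2.15712470e-05,
        1.08861640e+00, -1.90015451e-02]), 'qvel': array([-5.53657057e-04, -5.53092645e-04,  2.19160058e-03,  7.99522415e-04,
       -6.34570555e-04,  5.35851421e-05]), 'joint_torque': array([-1.99726193e-03, -5.44634342e+01, -2.73659223e+01,  6.42745988e-02,
        2.28965271e-02, -1.38209793e-04]), 'ee_pos': array([203.97199159, 590.19357802, 221.90819209]), 'orientation': array([-5.20289774e-01, -3.09794039e+00,  2.37887183e-03]), 'ft_force': array([-0.24673567, -0.15605218, -0.84263005]), 'moment': array([0.03699231, 0.00602146, 0.01079303]), 'grasp_force': 0.0, 'width': 87.79881403365407}
scene scoop 0.85 [321. 253.  49.  81.] [507. 151.  24.] [362. 104.  -3.] [613. 192.  85.]
scene scoop 0.67 [209. 153.  68.  44.] [ 309. -320.   16.] [ 159. -412.   -7.] [ 414. -247.   84.]
scene scoop 0.62 [433. 199. 107.  77.] [185. 356.  25.] [ 43. 185.  -5.] [268. 496. 115.]
scene scoop_grip 0.82 [322. 251.  43.  74.] [507. 150.  22.] [352. 104.  -4.] [613. 192.  85.]
scene 
[... 1615 characters left out ...]
2.  17.  24.] [430. 137.  18.] [399. 120.   2.] [462. 156.  26.]
top mat 0.64 [206. 196.  59. 115.] [526. 171.   2.] [370.  79.  -6.] [664. 234.  84.]
top mat 0.63 [210. 205.  29.  84.] [501. 155.  17.] [392. 105.  -1.] [610. 188.  87.]
top mat 0.55 [333. 149.  52.  36.] [ 627. -151.  164.] [ 595. -244.   -4.] [712. -98. 226.]
top lid 0.6 [334. 149.  52.  38.] [ 627. -151.  163.] [ 595. -239.   -6.] [712. -97. 226.]
top turn 0.4 [332. 213.  19.   7.] [ 479. -158.  122.] [ 476. -179.  116.] [ 484. -138.  128.]
top spray 0.63 [ 95. 207.  11.  81.] [442. 445.  20.] [380. 431.  -3.] [576. 463.  31.]
top box_mouth 0.81 [326. 179.  60. 100.] [ 562. -153.   96.] [ 445. -235.   -6.] [710. -82. 226.]
```

Run:
```python
import cv2,numpy as np
a=cv2.imread("pics/s0.png");b=cv2.imread("pics/t0.png")
save=np.hstack([cv2.resize(b[60:400,40:460],None,fx=1.9,fy=1.75)])
cv2.imwrite("pics/t1.png",save[:600,:800]);
```

```text
(no output)
```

View pics/t1.png

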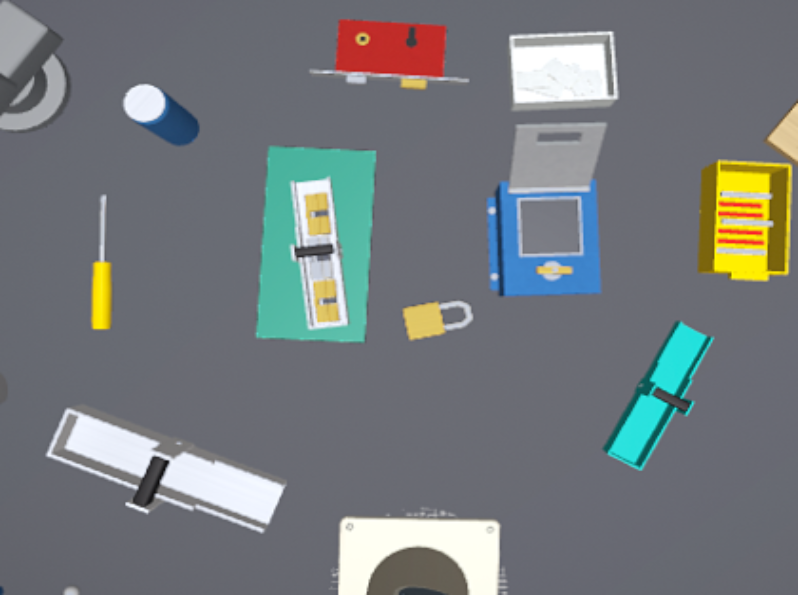

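View pics/s0.png

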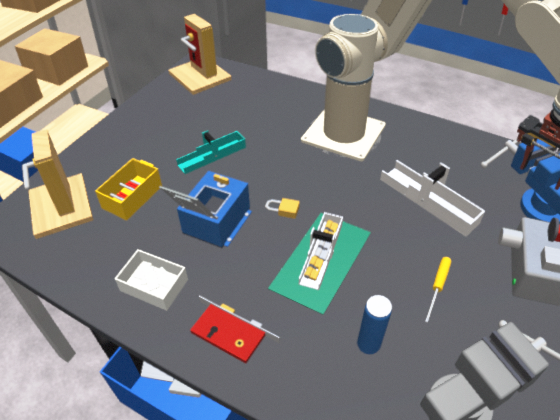

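Run:
```python
from h import *
b=get_image("top"); 
f=b["frame"]
cv2.imwrite("pics/c1.png",cv2.resize(f[150:262,170:270],None,fx=5.3,fy=5.3,interpolation=cv2.INTER_CUBIC))
s=get_image("scene")
for nm,p in (("top",b),("scene",s)):
  vv,uu=np.mgrid[0:420,0:560]; P,ok=xyz(p,uu.ravel(),vv.ravel()); C=p["frame"].reshape(-1,3)
  sel=ok&(P[:,0]>370)&(P[:,0]<640)&(P[:,1]>80)&(P[:,1]<230)
  Q=P[sel];c=C[sel].astype(int)
  bar=Q[(Q[:,2]>68)&(c.max(1)<90)]; print(nm,"bar",len(bar),bar.mean(0).round(1),bar.min(0).round(),bar.max(0).round())
  g=(c[:,1]>c[:,2]+40)&(c[:,1]>c[:,0]+15); 
  rect=cv2.minAreaRect(Q[g][:,:2].astype(np.float32)); print("mat",rect,np.median(Q[g][:,2]))
  sc=Q[(Q[:,2]>8)&(Q[:,2]<60)]; r=cv2.minAreaRect(sc[:,:2].astype(np.float32)); print("scoop",r)
  ctr=bar.mean(0)[:2]
  (w,h)=r[1]; bp=cv2.boxPoints(r); e=bp[1]-bp[0]; e2=bp[2]-bp[1]; ax=e if np.linalg.norm(e)>np.linalg.norm(e2) else e2; ax=ax/np.linalg.norm(ax); ax*=np.sign(ax[0])
  t=(sc[:,:2]-np.array(r[0]))@ax
  for k in range(-120,120,20):
    m=(t>=k)&(t<k+20); print(k,m.sum(),np.percentile(sc[m][:,2],[50,95]).round() if m.sum() else '')
  # box
  D=P[ok&(P[:,0]>440)&(P[:,0]<630)&(P[:,1]>-250)&(P[:,1]<-60)&(np.abs(P[:,2]-96)<6)]
  r=cv2.minAreaRect(D[:,:2].astype(np.float32)); print("deck",r,np.median(D[:,2]))
  br=ok&(P[:,0]>440)&(P[:,0]<530)&(P[:,1]>-250)&(P[:,1]<-60)&(P[:,2]>115)&(P[:,2]<135)
  B=P[br]; print("turn",len(B),B.mean(0).round(1),cv2.minAreaRect(B[:,:2].astype(np.float32)))
```

```text
top bar 99 [499.1 149.4  81.5] [491. 126.  68.] [507. 173.  87.]
mat ((505.0846252441406, 155.2591552734375), (149.24359130859375, 269.7778015136719), 89.81089782714844) 2.1861465435722494
scoop ((510.54119873046875, 165.0493927001953), (264.2317199707031, 143.4280242919922), 6.4577436447143555)
-120 127 [20. 40.]
-100 133 [20. 40.]
-80 139 [18. 39.]
-60 129 [19. 39.]
-40 140 [19. 40.]
-20 45 [20. 51.]
0 109 [20. 39.]
20 136 [20. 37.]
40 126 [18. 28.]
60 119 [19. 28.]
80 43 [16. 29.]
100 2 [9. 9.]
deck ((526.6846313476562, -155.70948791503906), (160.20399475097656, 122.6723403930664), 3.085674285888672) 95.35322891913904
turn 75 [ 480.  -159.4  122. ] ((480.0685119628906, -159.79165649414062), (7.519667625427246, 43.86572265625), 1.6697205305099487)
scene bar 137 [504.7 149.2  77.8] [492. 125.  68.] [512. 174.  85.]
mat ((504.9754638671875, 155.18429565429688), (149.82948303222656, 269.9230651855469), 89.92544555664062) 2.160008798475019
scoop ((509.1413269042969, 163.7047119140625), (246.33270263671875, 102.64712524414062), 2.7781291007995605)
-120 183 [23. 38.]
-100 104 [19. 37.]
-80 60 [22. 39.]
-60 23 [30. 39.]
-40 80 [16. 23.]
-20 141 [20. 50.]
0 134 [19. 51.]
20 133 [19. 36.]
40 122 [19. 29.]
60 141 [18. 27.]
80 61 [18. 30.]
100 8 [19. 30.]
deck ((526.6767578125, -155.21241760253906), (165.79933166503906, 127.23108673095703), 4.432521343231201) 94.47519965598065
turn 68 [ 482.1 -157.8  120.3] ((481.2636413574219, -158.0044403076172), (11.946077346801758, 44.59258270263672), 1.2611395120620728)
```

View pics/c1.png

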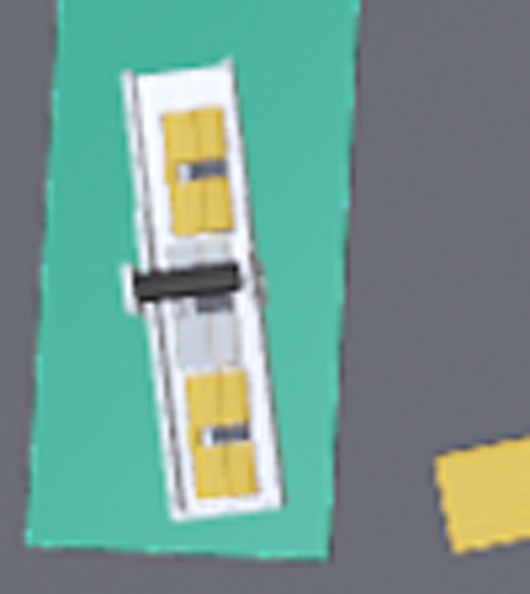

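```bash
cat >> h.py <<'E'
def pose():
    o=ctrl.get_obs(); return np.array(o["ee_pos"]), R.from_rotvec(o["orientation"])
def down(yaw,tilt=0.):
    # tool y along yaw (scoop x), z down; tilt>0: y dips down (about +horizontal left axis)
    y=np.array([np.cos(yaw),np.sin(yaw),0]); z=np.array([0,0,-1.]); x=np.cross(y,z)
    M=np.stack([x,y,z],1); left=np.cross([0,0,1.],y)
    return R.from_rotvec(tilt*left)*R.from_matrix(M)
def delta(p0,r0,p1,r1):
    return r0.inv().apply(p1-p0), (r0.inv()*r1).as_rotvec()
def rows(start,wps):
    """wps: list of (n rows, pos, rot); prints calls of <=5 rows, interpolated, chained from ideal poses"""
    from scipy.spatial.transform import Slerp
    seq=[]; p,r=start
    for n,p1,r1 in wps:
        p1=np.array(p1,float); sl=Slerp([0,1],R.concatenate([r,r1]))
        for i in range(1,n+1): seq.append((p+(p1-p)*i/n, sl(i/n)))
        p,r=p1,r1
    p,r=start
    for k in range(0,len(seq),5):
        ch=seq[k:k+5]; out=[]
        for a,b in ch:
            d,w=delta(p,r,a,b); out.append([[round(float(v),1)+0. for v in d],[round(float(v),3)+0. for v in w]])
        print(json.dumps(out)); 
        p=p+r.apply(out[-1][0]); r=r*R.from_rotvec(out[-1][1])
E
python3 - <<'E'
from h import *
b=get_image("top")
for q in ["scoop","cyl1_mid"]:
  for r in finder.silhouettes(q,b)[:3]:
    P=mpts(b,r["mask"]); m=np.median(P,0)
    if np.hypot(m[0]-500,m[1]-150)<130:
      Q=P[(P[:,2]>8)&(P[:,2]<60)]
      if q=="scoop": Q=Q[abs(Q[:,0]-500)>22]
      d=np.linalg.svd(Q[:,:2]-Q[:,:2].mean(0),full_matrices=False)[2][0]
      print(q,r["score"],m.round(),np.degrees(np.arctan(d[1]/d[0])),cv2.minAreaRect(Q[:,:2].astype(np.float32)))
rows(pose(),[(10,[480,145,230],down(np.radians(9)))])
E
```

```text
scoop 0.78 [502. 156.  16.] 7.3106795516 ((500.1202087402344, 147.7046661376953), (218.61856079101562, 52.99207305908203), 8.7072172164917)
cyl1_mid 0.58 [430. 137.  18.] 7.898814212707368 ((429.6007995605469, 138.2517547607422), (63.011348724365234, 33.110382080078125), 7.748929023742676)
[[[-40.6, -33.1, -0.7], [0.0, 0.0, 0.108]], [[-81.3, -66.2, -1.5], [0.0, 0.0, 0.216]], [[-121.9, -99.3, -2.2], [0.0, 0.0, 0.324]], [[-162.5, -132.5, -2.9], [0.0, 0.0, 0.432]], [[-203.2, -165.6, -3.7], [0.0, 0.0, 0.54]]]
[[[-51.8, -7.5, -0.7], [0.0, 0.0, 0.109]], [[-103.7, -15.0, -1.4], [0.0, 0.0, 0.217]], [[-155.6, -22.5, -2.2], [0.0, 0.0, 0.325]], [[-207.4, -30.0, -2.9], [0.0, 0.0, 0.433]], [[-259.3, -37.6, -3.6], [0.0, 0.0, 0.541]]]
```

Call:
servo_tool(deltas=[[[-32,-26,0],[0,0,0.108]],[[-64,-52,-1],[0,0,0.216]],[[-97,-79,-2],[0,0,0.324]],[[-130,-106,-3],[0,0,0.432]],[[-162,-132,-4],[0,0,0.54]]], grip=-1)

```text
t: 1.57
ee_pos: [313.8, 412.7, 226.8]
orientation: [1.334, 2.844, 0.0]
ft_force: [0.6, 0.2, -0.4]
width: 88.0
grasp_force: 0.0
```

Call:
servo_tool(deltas=[[[-40,-8,0],[0,0,0.108]],[[-80,-17,0],[0,0,0.216]],[[-120,-26,-1],[0,0,0.324]],[[-160,-35,-2],[0,0,0.432]],[[-200,-44,-3],[0,0,0.54]]])

```text
t: 1.98
ee_pos: [408.7, 231.0, 230.0]
orientation: [2.045, 2.384, 0.001]
ft_force: [0.6, 1.2, 0.1]
width: 88.0
grasp_force: 0.0
```

Run:
```python
from h import *
p,r=pose(); print(p,np.degrees(r.as_matrix()).shape,r.as_matrix().round(3),ctrl.get_obs()["t"])
w=get_image("wrist"); save("w1.png",w["frame"]); print(np.array(w["pose"]).round(2)); 
rows((p,r),[(5,[480,145,230],down(np.radians(8)))])
```

```text
[408.74353871 231.04337075 229.97543868] (3, 3) [[-0.152  0.988  0.001]
 [ 0.988  0.152  0.   ]
 [ 0.     0.001 -1.   ]] 1.9833
[[ 9.9000e-01  1.5000e-01  4.0000e-02  3.9721e+02]
 [ 1.5000e-01 -9.5000e-01 -2.8000e-01  3.0532e+02]
 [ 0.0000e+00  2.8000e-01 -9.6000e-01  3.9261e+02]
 [ 0.0000e+00  0.0000e+00  0.0000e+00  1.0000e+00]]
[[[-19.2, 11.5, 0.0], [0.0, 0.0, 0.003]], [[-38.4, 22.9, 0.0], [0.0, 0.0, 0.005]], [[-57.5, 34.4, 0.0], [0.0, 0.0, 0.008]], [[-76.7, 45.9, 0.0], [0.001, 0.0, 0.011]], [[-95.9, 57.3, 0.0], [0.001, 0.0, 0.013]]]
```

View pics/w1.png

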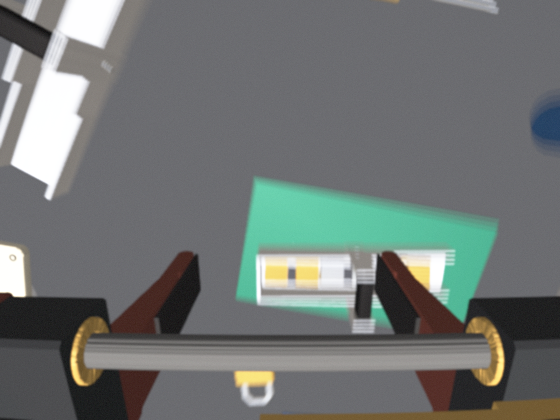

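Call:
servo_tool(deltas=[[[-20,13,6],[0,0,0.003]],[[-40,26,12],[0,0,0.006]],[[-60,40,18],[0,0,0.01]],[[-80,54,24],[0,0,0.013]],[[-97,67,30],[0,0,0.013]]])

```text
t: 2.45
ee_pos: [490.6, 146.4, 199.6]
orientation: [2.055, 2.376, 0.001]
ft_force: [0.5, -0.3, -0.4]
width: 87.9
grasp_force: 0.0
```

Run:
```python
from h import *
p,r=pose(); print(p,ctrl.get_obs()["t"])
w=get_image("wrist"); save("w2.png",w["frame"])
vv,uu=np.mgrid[0:420,0:560]; P,ok=xyz(w,uu.ravel(),vv.ravel()); c=w["frame"].reshape(-1,3).astype(int)
near=ok&(np.hypot(P[:,0]-500,P[:,1]-149)<45)&(P[:,2]>62)&(P[:,2]<100)&(c.max(1)<90)
B=P[near]; print("bar",len(B),B.mean(0),B.min(0),B.max(0)); T=B[B[:,2]>np.percentile(B[:,2],60)-3]
T=B[B[:,2]>78]; print("top",len(T),cv2.minAreaRect(T[:,:2].astype(np.float32)),np.median(T[:,2]))
for q in finder.silhouettes("scoop",w)[:2]:
  Q=mpts(w,q["mask"]); print(q["score"],q["rect"],np.median(Q,0)); Q=Q[(Q[:,2]>6)&(Q[:,2]<45)];Q=Q[np.abs(Q[:,0]-500)>25]; print(cv2.minAreaRect(Q[:,:2].astype(np.float32)))
```

```text
[490.57839545 146.42123225 199.56911116] 2.45
bar 690 [501.07255092 145.47773525  83.43059627] [492.62004347 121.99100765  64.60267154] [511.43840951 167.87378895  85.82260073]
top 684 ((500.374267578125, 144.89242553710938), (11.336979866027832, 45.40114974975586), 9.244099617004395) 83.62659236388401
0.78 [0.5288, 0.4802, 0.4146, 0.2005] [496.77276651 142.97742895  26.67403624]
((499.8855895996094, 146.83963012695312), (220.87818908691406, 52.70875549316406), 8.812769889831543)
0.71 [0.5597, 0.4183, 0.5477, 0.4214] [520.93402375 186.24116906   3.67904374]
((518.6310424804688, 159.7628173828125), (126.57617950439453, 262.1330871582031), 86.3271484375)
```

View pics/w2.png

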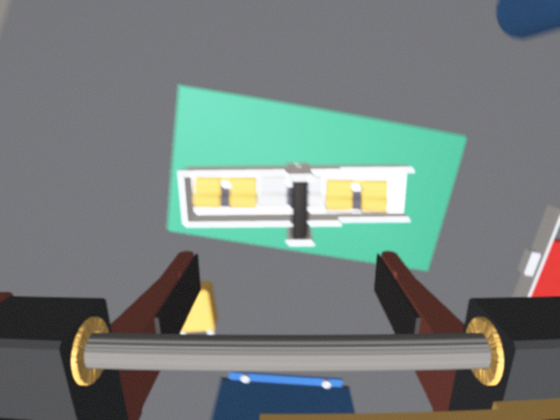

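Run:
```python
from h import *
y=np.radians(8.7)
rows(pose(),[(3,[500.3,147,110],down(y)),(3,[500.3,147,54],down(y))])
```

```text
[[[-0.1, 3.1, 29.7], [0.0, 0.0, -0.003]], [[-0.1, 6.2, 59.3], [0.0, 0.0, -0.006]], [[-0.2, 9.3, 89.0], [0.0, 0.0, -0.009]], [[-0.2, 9.3, 107.7], [0.0, 0.0, -0.009]], [[-0.2, 9.3, 126.3], [0.0, 0.0, -0.009]]]
[[[0.0, 0.0, 18.7], [0.0, 0.0, 0.0]]]
```

Call:
servo_tool(deltas=[[[0,3,30],[0,0,-0.003]],[[0,6,60],[0,0,-0.006]],[[0,9.3,90],[0,0,-0.009]],[[0,9.3,118],[0,0,-0.009]],[[0,9.3,145.5],[0,0,-0.009]]])

```text
t: 2.97
ee_pos: [498.4, 149.7, 53.2]
orientation: [2.044, 2.386, 0.001]
ft_force: [0.4, 0.8, -0.2]
width: 88.1
grasp_force: 0.0
```

Call:
servo_tool(deltas=[[[0,0,0],[0,0,0]],[[0,0,0],[0,0,0]],[[0,0,0],[0,0,0]],[[0,0,0],[0,0,0]],[[0,0,0],[0,0,0]]], grip=1)

```text
t: 3.38
ee_pos: [499.9, 149.4, 56.0]
orientation: [2.043, 2.385, 0.004]
ft_force: [0.7, -0.1, -0.1]
width: 57.9
grasp_force: 0.0
```

Call:
servo_tool(deltas=[[[0,0,0],[0,0,0]],[[0,0,0],[0,0,0]],[[0,0,0],[0,0,0]]])

```text
t: 3.63
ee_pos: [499.1, 149.0, 54.8]
orientation: [2.044, 2.385, 0.001]
ft_force: [0.6, 0.7, -0.1]
width: 38.0
grasp_force: 0.0
```

Call:
servo_tool(deltas=[[[0,0,0],[0,0,0]],[[0,0,0],[0,0,0]],[[0,0,0],[0,0,0]],[[0,0,0],[0,0,0]],[[0,0,0],[0,0,0]]])

```text
t: 4.05
ee_pos: [498.9, 148.9, 54.1]
orientation: [2.044, 2.386, 0.0]
ft_force: [0.2, -0.1, 1.0]
width: 13.6
grasp_force: 30.0
```

Call:
servo_tool(deltas=[[[0,0,0],[0,0,0]],[[0,0,-5],[0,0,0]],[[0,0,-15],[0,0,0]],[[0,0,-30],[0,0,0]]])

```text
t: 4.38
ee_pos: [497.1, 148.5, 83.4]
orientation: [-2.042, -2.384, 0.005]
ft_force: [-0.4, 0.6, -6.0]
width: 14.1
grasp_force: 30.0
```

Run:
```python
from h import *
o=ctrl.get_obs(); print(o["width"],o["grasp_force"],o["ft_force"],o["t"])
p,r=pose(); print(p,np.degrees(np.arctan2(*r.as_matrix()[[1,0],1])))
by=np.radians(3.0); M=np.array([541.7,-155.0,96]); bx=np.array([np.cos(by),np.sin(by),0])
def pour(th,lip_x,lip_h):
    Rt=R.from_rotvec(th*np.cross([0,0,1.],bx))
    lip=M+bx*lip_x+[0,0,lip_h]
    f=Rt.apply(bx); u=Rt.apply([0,0,1.])
    return lip-110*f+69*u-18.7*u, down(by,th)
a=pour(0,-50,70); b=pour(np.radians(15),-45,50); c=pour(np.radians(30),-30,12); d=pour(np.radians(40),-28,8)
for q in(a,b,c,d): print(q[0].round())
mid=np.array([440,60,230]);ry=down(np.radians(6))
rows((p,r),[(6,[480,140,200],down(np.radians(8))),(9,a[0],down(by)),(4,*b)])
```

```text
14.05094479365821 29.999130964279175 [-0.43581631  0.56182898 -6.04283819] 4.3833
[497.08214796 148.46336631  83.433751  ] 8.82349039569721
[ 382. -163.  216.]
[ 404. -162.  223.]
[ 442. -160.  207.]
[ 462. -159.  213.]
[[[-1.0, -3.1, -19.4], [-0.001, 0.0, 0.002]], [[-1.9, -6.2, -38.8], [-0.001, 0.0, 0.005]], [[-2.9, -9.3, -58.2], [-0.002, 0.0, 0.007]], [[-3.9, -12.4, -77.7], [-0.003, 0.0, 0.01]], [[-4.8, -15.5, -97.1], [-0.003, 0.0, 0.012]]]
[[[-1.0, -3.1, -19.4], [-0.001, 0.0, 0.002]], [[-32.9, -18.6, -21.2], [-0.001, 0.0, 0.012]], [[-64.7, -34.2, -23.0], [-0.001, 0.0, 0.022]], [[-96.5, -49.8, -24.7], [-0.001, 0.0, 0.031]], [[-128.3, -65.3, -26.5], [-0.001, 0.001, 0.041]]]
[[[-32.5, -14.3, -1.8], [0.0, 0.0, 0.01]], [[-64.9, -28.5, -3.7], [0.0, 0.0, 0.02]], [[-97.4, -42.8, -5.5], [0.0, 0.0, 0.029]], [[-129.8, -57.0, -7.3], [0.0, 0.0, 0.039]], [[-162.2, -71.2, -9.1], [0.0, 0.0, 0.049]]]
[[[0.0, 5.4, -1.7], [0.065, 0.0, 0.0]], [[0.0, 10.8, -3.4], [0.131, -0.001, 0.0]], [[0.0, 16.3, -5.1], [0.196, -0.001, 0.0]], [[0.0, 21.7, -6.8], [0.262, -0.001, 0.0]]]
```

Call:
servo_tool(deltas=[[[-1,-3,-15],[0,0,0.002]],[[-3,-6,-38],[0,0,0.005]],[[-8,-10,-62],[0,0,0.007]],[[-18,-15,-86],[0,0,0.01]],[[-34,-22,-106],[0,0,0.015]]])

```text
t: 4.8
ee_pos: [481.9, 112.3, 192.0]
orientation: [2.06, 2.371, 0.001]
ft_force: [1.1, -0.7, -6.4]
width: 13.5
grasp_force: 30.0
```

Call:
servo_tool(deltas=[[[-24,-10,-12],[0,0,0.01]],[[-52,-22,-18],[0,0,0.02]],[[-82,-35,-22],[0,0,0.03]],[[-113,-49,-24],[0,0,0.04]],[[-143,-63,-26],[0,0,0.05]]])

```text
t: 5.22
ee_pos: [438.3, -39.6, 216.7]
orientation: [-2.12, -2.318, 0.0]
ft_force: [0.7, 0.8, -6.7]
width: 13.8
grasp_force: 30.0
```

Call:
servo_tool(deltas=[[[-30,-13,0],[0,0,0.01]],[[-60,-25,0],[0,0,0.02]],[[-88,-36,0],[0,0,0.03]],[[-110,-44,0],[0,0,0.035]],[[-120,-48,0],[0,0,0.035]]])

```text
t: 5.63
ee_pos: [401.1, -164.2, 216.5]
orientation: [-2.163, -2.278, 0.001]
ft_force: [0.4, 0.6, -7.1]
width: 13.9
grasp_force: 30.0
```

```bash
cat >> h.py <<'E'
by=np.radians(3.0); M=np.array([541.7,-155.0,96]); bx=np.array([np.cos(by),np.sin(by),0])
def pour(th,lip_x,lip_h,lip_y=0.):
    th=np.radians(th); L=np.cross([0,0,1.],bx); Rt=R.from_rotvec(th*L)
    lip=M+bx*lip_x+L*lip_y+[0,0,lip_h]; f=Rt.apply(bx); u=Rt.apply([0,0,1.])
    return lip-110*f+69*u-18.7*u, down(by,th)
E
python3 - <<'E'
from h import *
o=ctrl.get_obs(); p,r=pose(); print(p,np.degrees(np.arctan2(*r.as_matrix()[[1,0],1])),o["t"],o["ft_force"])
w=get_image("top"); s=get_image("scene")
im=np.vstack([cv2.resize(w["frame"][120:330,250:450],(560,588))]) 
save("p1.png",np.hstack([cv2.resize(w["frame"][110:310,250:450],(400,400)),cv2.resize(s["frame"][110:270,140:300],(400,400))]))
rows((p,r),[(3,*pour(10,-48,55)),(2,*pour(16,-45,45))])
E
```

```text
[ 401.07795449 -164.20019018  216.45033599] 2.9727564730505196 5.6333 [ 0.41088141  0.57220163 -7.14333984]
[[[0.6, -2.2, -1.1], [0.058, 0.0, 0.0]], [[1.2, -4.5, -2.1], [0.116, 0.0, 0.0]], [[1.8, -6.7, -3.2], [0.174, 0.0, -0.001]], [[1.8, -1.3, -3.2], [0.226, 0.0, -0.001]], [[1.8, 4.0, -3.2], [0.279, 0.0, -0.001]]]
```

View pics/p1.png

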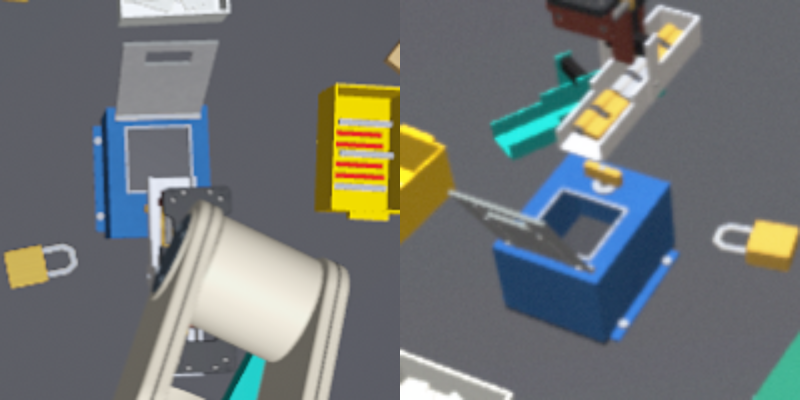

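Run:
```python
from h import *
rows(pose(),[(3,*pour(6,-40,50,2)),(2,*pour(12,-30,34,2))])
```

```text
[[[1.0, -1.3, 2.9], [0.035, 0.0, 0.0]], [[1.9, -2.6, 5.9], [0.07, 0.0, -0.001]], [[2.9, -3.8, 8.8], [0.104, 0.0, -0.001]], [[2.9, 4.7, 11.5], [0.157, 0.0, -0.001]], [[2.9, 13.2, 14.2], [0.209, 0.0, -0.001]]]
```

Call:
servo_tool(deltas=[[[1,-1,3],[0.035,0,0]],[[2,-2.5,6],[0.07,0,0]],[[3,-3.5,9],[0.105,0,0]],[[3,5,11.5],[0.157,0,0]],[[3,13,14],[0.209,0,0]]])

```text
t: 6.15
ee_pos: [415.4, -157.1, 202.3]
orientation: [-2.054, -2.169, 0.229]
ft_force: [0.8, -0.4, -6.5]
width: 13.9
grasp_force: 30.0
```

Call:
servo_tool(deltas=[[[0,0,0],[0,0,0]]])

```text
t: 6.23
ee_pos: [418.1, -157.4, 201.7]
orientation: [-2.054, -2.172, 0.228]
ft_force: [0.7, -0.1, -7.0]
width: 13.9
grasp_force: 30.0
```

Run:
```python
from h import *
o=ctrl.get_obs(); p,r=pose(); print(p,r.as_matrix().round(3)[:,1],o["t"],pour(12,-30,34,2)[0])
L=np.cross([0,0,1.],bx)
for n in("scene","top"):
  s=get_image(n)
  vv,uu=np.mgrid[0:420,0:560]; P,ok=xyz(s,uu.ravel(),vv.ravel()); c=s["frame"].reshape(-1,3).astype(int)
  Q=np.c_[(P-M)@bx,(P-M)@L,P[:,2]-96]
  m=ok&(np.abs(Q[:,1])<50)&(Q[:,0]>-90)&(Q[:,0]<20)&(Q[:,2]>29)&(Q[:,2]<75)&(c.min(1)>120)
  A=Q[m]; print(n,len(A),np.percentile(A,[1,50,99],axis=0).round(1) if len(A) else '')
  for k in range(-90,20,12):
    b=A[(A[:,0]>=k)&(A[:,0]<k+12)]
    if len(b)>3: print(k,len(b),b[:,1].min().round(),b[:,1].max().round(),b[:,2].min().round(),b[:,2].max().round())
rows((p,r),[(4,*pour(24,-28,22,2)),(3,*pour(33,-28,14,2)),(3,*pour(40,-28,10,2))])
```

```text
[ 418.09354473 -157.36424877  201.74426636] [ 0.977  0.055 -0.207] 6.2333 [ 414.63128865 -159.65664429  202.07111031]
scene 374 [[-88.9 -22.2  32. ]
 [-42.8   9.3  49.1]
 [-21.9  31.2  70.5]]
-90 44 -22.0 32.0 43.0 75.0
-78 48 -24.0 32.0 41.0 70.0
-66 42 -22.0 31.0 36.0 66.0
-54 61 -22.0 32.0 36.0 66.0
-42 105 -24.0 31.0 33.0 63.0
-30 74 -22.0 31.0 31.0 60.0
top 23 [[-42.   22.8  35. ]
 [-30.7  28.8  55.7]
 [-21.9  30.2  63.2]]
-42 11 23.0 30.0 38.0 63.0
-30 11 23.0 30.0 35.0 60.0
[[[-0.5, 3.4, -2.5], [0.052, 0.0, 0.001]], [[-1.1, 6.9, -5.0], [0.105, 0.001, 0.002]], [[-1.6, 10.3, -7.5], [0.157, 0.001, 0.002]], [[-2.2, 13.7, -10.0], [0.21, 0.001, 0.003]], [[-2.2, 18.5, -12.2], [0.262, 0.001, 0.003]]]
[[[0.0, 4.0, -3.3], [0.053, 0.0, 0.0]], [[0.0, 7.9, -6.6], [0.105, 0.0, 0.0]], [[0.0, 11.3, -9.5], [0.146, 0.0, 0.0]], [[0.0, 14.7, -12.4], [0.186, 0.0, 0.0]], [[0.0, 18.0, -15.2], [0.227, 0.0, 0.0]]]
```

Call:
servo_tool(deltas=[[[-1,2,-2.5],[0.052,0,0]],[[-2,4,-5],[0.105,0,0]],[[-3.5,7,-7.5],[0.157,0,0]],[[-4.5,10,-10],[0.21,0,0]],[[-5,15,-13],[0.262,0,0]]])

```text
t: 6.75
ee_pos: [432.2, -162.1, 212.3]
orientation: [-1.91, -2.015, 0.484]
ft_force: [-1.5, 0.6, -6.0]
width: 14.1
grasp_force: 30.0
```

Call:
servo_tool(deltas=[[[0,3,-3.5],[0.035,0,0]],[[0,6,-6],[0.07,0,0]],[[0,9,-8],[0.105,0,0]],[[0,12,-10.5],[0.14,0,0]],[[0,15,-13],[0.175,0,0]]])

```text
t: 7.17
ee_pos: [451.9, -161.1, 217.3]
orientation: [-1.805, -1.906, 0.638]
ft_force: [-0.2, 0.1, -2.2]
width: 13.8
grasp_force: 30.0
```

Call:
servo_tool(deltas=[[[0,1.5,-1],[0.02,0,0]],[[0,3,-2],[0.052,0,0]],[[0,3,-2],[0.052,0,0]],[[0,3,-2],[0.052,0,0]],[[0,3,-2],[0.052,0,0]]])

```text
t: 7.58
ee_pos: [455.5, -161.2, 216.6]
orientation: [-1.774, -1.873, 0.68]
ft_force: [-1.2, 0.1, -1.5]
width: 13.6
grasp_force: 30.0
```

Run:
```python
from h import *
o=ctrl.get_obs(); p,r=pose(); print(p,np.degrees(np.arcsin(-r.as_matrix()[2,1])),o["t"],o["ft_force"])
w=get_image("wrist"); s=get_image("scene")
save("p2.png",np.hstack([cv2.resize(w["frame"],(400,300)),cv2.resize(s["frame"][110:270,140:300],(400,300))]))
```

```text
[ 455.47543827 -161.23852865  216.64493642] 39.91233971490073 7.5833 [-1.23854747  0.08098953 -1.53565111]
```

View pics/p2.png

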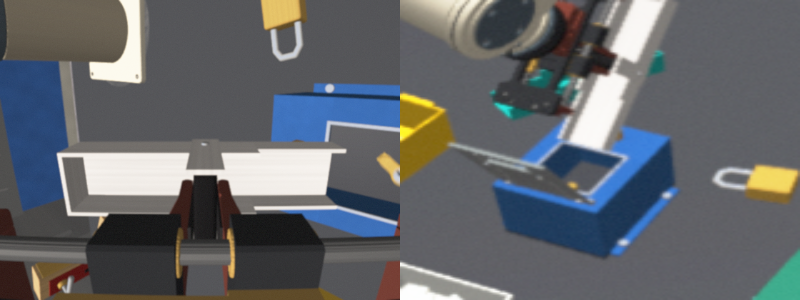

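Run:
```python
from h import *
y=np.radians(8.7)
rows(pose(),[(2,*pour(36,-35,40,0)),(5,*pour(0,-60,80,0)),(3,[405,-90,216],down(by)),(6,[475,110,190],down(y)),(2,[498,147,130],down(y))])
```

```text
[[[0.9, -11.0, -6.9], [-0.034, 0.0, 0.001]], [[1.8, -21.9, -13.7], [-0.068, 0.001, 0.001]], [[1.8, -31.6, -1.7], [-0.194, 0.001, 0.001]], [[1.9, -41.2, 10.3], [-0.32, 0.001, 0.001]], [[1.9, -50.9, 22.3], [-0.445, 0.001, 0.001]]]
[[[0.0, -13.9, 6.7], [-0.126, 0.0, 0.0]], [[0.0, -27.8, 13.4], [-0.252, 0.0, 0.0]], [[24.0, -15.0, 13.6], [-0.252, 0.0, 0.0]], [[48.0, -2.2, 13.9], [-0.252, 0.0, 0.0]], [[72.0, 10.5, 14.2], [-0.252, 0.0, 0.0]]]
[[[32.7, 13.4, 4.3], [0.0, 0.0, -0.016]], [[65.4, 26.8, 8.7], [0.0, 0.0, -0.033]], [[98.1, 40.2, 13.0], [0.0, 0.0, -0.05]], [[130.7, 53.6, 17.4], [0.0, 0.0, -0.066]], [[163.4, 67.0, 21.7], [0.0, 0.0, -0.083]]]
[[[31.5, 16.1, 4.4], [0.0, 0.0, -0.016]], [[48.2, 30.0, 34.4], [0.0, 0.0, -0.016]], [[65.0, 43.8, 64.4], [0.0, 0.0, -0.016]]]
```

Call:
servo_tool(deltas=[[[1,-11,-7],[-0.034,0,0]],[[2,-22,-14],[-0.068,0,0]],[[2,-32,-2],[-0.19,0,0]],[[2,-41,10],[-0.31,0,0]],[[2,-51,22],[-0.43,0,0]]])

```text
t: 8.1
ee_pos: [402.7, -162.2, 232.7]
orientation: [-2.029, -2.142, 0.282]
ft_force: [-0.1, -1.0, -2.1]
width: 13.8
grasp_force: 30.0
```

Call:
servo_tool(deltas=[[[0,-14,7],[-0.12,0,0]],[[0,-28,13],[-0.24,0,0]],[[24,-15,13],[-0.267,0,0]],[[48,-2,14],[-0.267,0,0]],[[72,10,14],[-0.267,0,0]]])

```text
t: 8.52
ee_pos: [403.4, -90.1, 216.8]
orientation: [2.165, 2.275, 0.0]
ft_force: [0.8, -0.5, -1.7]
width: 13.6
grasp_force: 30.0
```

Call:
servo_tool(deltas=[[[33,13,4],[0,0,-0.016]],[[66,27,9],[0,0,-0.033]],[[99,40,13],[0,0,-0.05]],[[131,54,17],[0,0,-0.066]],[[164,67,22],[0,0,-0.083]]])

```text
t: 8.93
ee_pos: [462.7, 78.9, 194.5]
orientation: [2.063, 2.369, -0.0]
ft_force: [1.2, -0.5, -2.0]
width: 13.8
grasp_force: 30.0
```

Run:
```python
from h import *
y=np.radians(8.7)
p,r=pose();print(p,r.as_matrix().round(3))
t=get_image("top"); s=get_image("scene")
save("b1.png",np.hstack([cv2.resize(t["frame"][140:240,280:380],(400,400),interpolation=cv2.INTER_CUBIC),cv2.resize(s["frame"][155:255,160:260],(400,400),interpolation=cv2.INTER_CUBIC)]))
L=np.cross([0,0,1.],bx)
for s in (t,s):
  vv,uu=np.mgrid[0:420,0:560]; P,ok=xyz(s,uu.ravel(),vv.ravel())
  Q=np.c_[(P-M)@bx,(P-M)@L,P[:,2]-96]; m=ok&(abs(Q[:,0])<36)&(abs(Q[:,1])<36)
  print("mouth z rel deck",np.percentile(Q[m][:,2],[1,50,90,99,100]).round())
rows((p,r),[(3,[498.5,147.5,120],down(y)),(2,[498.9,148.3,70],down(y))])
```

```text
[462.66298396  78.91691804 194.45458162] [[-0.137  0.991 -0.   ]
 [ 0.991  0.137 -0.   ]
 [-0.    -0.    -1.   ]]
mouth z rel deck [-97. -90. -49. -27. -25.]
mouth z rel deck [-91. -56.  -3.   1.   1.]
[[[21.0, 15.0, 24.8], [0.0, 0.0, -0.005]], [[42.0, 29.9, 49.6], [0.0, 0.0, -0.009]], [[63.0, 44.9, 74.4], [0.0, 0.0, -0.014]], [[63.4, 45.2, 99.4], [0.0, 0.0, -0.014]], [[63.8, 45.4, 124.4], [0.0, 0.0, -0.014]]]
```

View pics/b1.png

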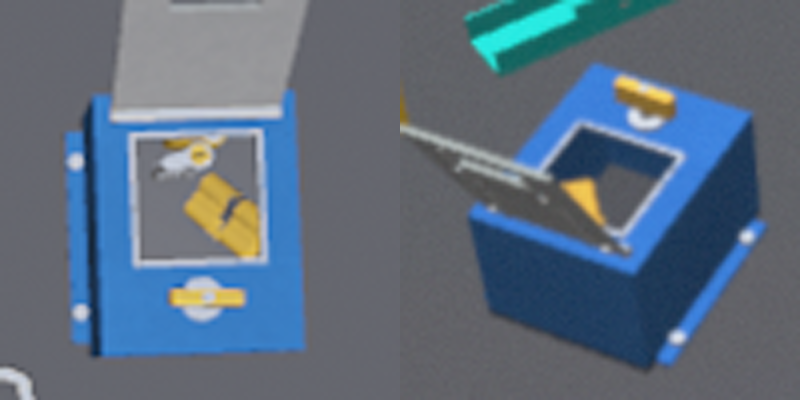

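Call:
servo_tool(deltas=[[[21,15,25],[0,0,-0.005]],[[42,30,50],[0,0,-0.009]],[[63,45,75],[0,0,-0.014]],[[64,45,105],[0,0,-0.014]],[[64,45,128],[0,0,-0.014]]])

```text
t: 9.45
ee_pos: [498.2, 147.3, 64.7]
orientation: [-2.046, -2.384, 0.001]
ft_force: [0.3, -1.2, -1.6]
width: 14.2
grasp_force: 30.0
```

Call:
servo_tool(deltas=[[[0,0,6],[0,0,0]],[[0,0,10],[0,0,0]],[[0,0,11.5],[0,0,0]],[[0,0,12],[0,0,0]]])

```text
t: 9.78
ee_pos: [499.0, 146.6, 55.1]
orientation: [2.048, 2.382, 0.001]
ft_force: [0.2, -0.1, -2.1]
width: 13.5
grasp_force: 30.0
```

Run:
```python
from h import *
o=ctrl.get_obs();print(o["ee_pos"],o["ft_force"],o["moment"],o["t"], pose()[1].as_matrix().round(3)[:,2])
```

```text
[499.0211861  146.61295455  55.12281798] [ 0.22782439 -0.07553552 -2.12441892] [-0.03200914  0.04012483  0.00173661] 9.7833 [ 0.001  0.    -1.   ]
```

Call:
servo_tool(deltas=[[[0,0,0.7],[0,0,0]],[[0,0,1.2],[0,0,0]],[[0,0,1.2],[0,0,0]]])

```text
t: 10.03
ee_pos: [499.3, 147.0, 54.1]
orientation: [2.047, 2.382, 0.002]
ft_force: [-0.9, -0.3, 6.0]
width: 13.5
grasp_force: 30.0
```

Call:
servo_tool(deltas=[[[0,0,0.6],[0,0,0]],[[0,0,1],[0,0,0]]])

```text
t: 10.2
ee_pos: [499.2, 147.0, 54.1]
orientation: [2.047, 2.382, 0.001]
ft_force: [-5.1, -2.3, 26.1]
width: 13.3
grasp_force: 30.0
```

Call:
servo_tool(deltas=[[[0,0,-0.8],[0,0,0]],[[0,0,-1],[0,0,0]]])

```text
t: 10.37
ee_pos: [499.2, 147.1, 54.1]
orientation: [2.047, 2.382, 0.002]
ft_force: [0.4, -0.7, 6.5]
width: 13.8
grasp_force: 30.0
```

Call:
servo_tool(deltas=[[[0,0,0],[0,0,0]],[[0,0,0],[0,0,0]],[[0,0,0],[0,0,0]],[[0,0,0],[0,0,0]],[[0,0,0],[0,0,0]]], grip=-0.1)

```text
t: 10.78
ee_pos: [498.2, 146.9, 52.7]
orientation: [-2.047, -2.382, 0.001]
ft_force: [0.4, -0.5, 0.7]
width: 44.1
grasp_force: 0.0
```

Call:
servo_tool(deltas=[[[0,0,-10],[0,0,0]],[[0,0,-40],[0,0,0]],[[0,0,-80],[0,0,0]],[[0,0,-120],[0,0,0]],[[0,0,-160],[0,0,0]]])

```text
t: 11.2
ee_pos: [497.9, 146.8, 214.9]
orientation: [-2.047, -2.382, 0.002]
ft_force: [0.8, 0.0, 0.4]
width: 48.8
grasp_force: 0.0
```

Run:
```python
from h import *
o=ctrl.get_obs();print(o["ee_pos"],o["ft_force"],o["t"],o["width"])
t=get_image("top")
for q in finder.silhouettes("scoop",t)[:3]:
  Q=mpts(t,q["mask"]); print(q["score"],np.median(Q,0).round(),Q.min(0).round(),Q.max(0).round())
rows(pose(),[(5,[620,20,285],down(by)),(3,[705,-80,285],down(by)),(2,[708,-152,280],down(by)),(3,[708,-152,197],down(by)),(2,[708,-152,197],down(by))])
```

```text
[497.87283979 146.80591759 214.94770092] [0.78639448 0.00614529 0.42183222] 11.2 48.77945780324107
0.96 [522. 126.  12.] [403.  69.  -2.] [610. 152. 527.]
0.96 [204. 425.   9.] [111. 154.  -4.] [334. 513. 695.]
0.76 [ 300. -321.    5.] [ 196. -393.   -7.] [ 413. -248.   84.]
[[[-28.8, 19.6, -12.9], [0.002, 0.0, 0.02]], [[-57.7, 39.1, -25.8], [0.004, -0.001, 0.039]], [[-86.5, 58.7, -38.6], [0.007, -0.001, 0.059]], [[-115.3, 78.2, -51.5], [0.009, -0.002, 0.079]], [[-144.2, 97.8, -64.4], [0.011, -0.002, 0.099]]]
[[[-34.7, 26.6, 0.0], [0.0, 0.0, 0.0]], [[-69.5, 53.1, 0.0], [0.0, 0.0, 0.0]], [[-104.2, 79.7, 0.0], [0.0, 0.0, 0.0]], [[-140.3, 79.3, 2.5], [0.0, 0.0, 0.0]], [[-176.3, 79.0, 5.0], [0.0, 0.0, 0.0]]]
[[[0.0, 0.0, 27.7], [0.0, 0.0, 0.0]], [[0.0, 0.0, 55.3], [0.0, 0.0, 0.0]], [[0.0, 0.0, 83.0], [0.0, 0.0, 0.0]], [[0.0, 0.0, 83.0], [0.0, 0.0, 0.0]], [[0.0, 0.0, 83.0], [0.0, 0.0, 0.0]]]
```

Call:
servo_tool(deltas=[[[-29,20,-13],[0,0,0.02]],[[-58,39,-26],[0,0,0.04]],[[-86,58,-39],[0,0,0.06]],[[-115,78,-52],[0,0,0.08]],[[-144,98,-64],[0,0,0.098]]], grip=1)

```text
t: 11.72
ee_pos: [617.6, 18.0, 277.1]
orientation: [-2.162, -2.278, 0.002]
ft_force: [0.2, 0.1, 0.2]
width: 18.6
grasp_force: 0.0
```

Call:
servo_tool(deltas=[[[-33,24,0],[0,0,0]],[[-66,48,0],[0,0,0]],[[-99,72,0],[0,0,0]],[[-138,80,2],[0,0,0]],[[-176,80,5],[0,0,0]]])

```text
t: 12.13
ee_pos: [707.7, -153.7, 270.7]
orientation: [-2.16, -2.28, 0.001]
ft_force: [0.0, 0.1, -0.1]
width: 0.3
grasp_force: 0.0
```

Call:
servo_tool(deltas=[[[0,0,28],[0,0,0]],[[0,0,56],[0,0,0]],[[0,0,80],[0,0,0]],[[0,0,85],[0,0,0]],[[0,0,85],[0,0,0]]])

```text
t: 12.55
ee_pos: [704.5, -151.9, 183.9]
orientation: [-2.158, -2.276, 0.005]
ft_force: [0.7, -0.8, 1.6]
width: 0.5
grasp_force: 0.0
```

Run:
```python
from h import *
o=ctrl.get_obs();p,r=pose();print(o["ee_pos"],r.as_matrix().round(3),o["ft_force"],o["t"],o["width"])
t=get_image("top");s=get_image("scene")
for q in finder.silhouettes("lid",s)[:1]:
  Q=mpts(s,q["mask"]); Q=Q[Q[:,2]>105]; D=(Q-M)@bx-52; print(np.median(np.arctan2(Q[:,2]-98,D)),len(Q))
for q in finder.silhouettes("scoop",t)[:3]:
  Q=mpts(t,q["mask"]); m=np.median(Q,0)
  if m[0]>400 and m[1]>80:
    Q=Q[(Q[:,2]>8)&(Q[:,2]<45)]; print(cv2.minAreaRect(Q[:,:2].astype(np.float32)))
```

```text
[ 704.5210648  -151.85512629  183.86485633] [[-0.053  0.999 -0.006]
 [ 0.999  0.053  0.001]
 [ 0.001 -0.006 -1.   ]] [ 0.6820895  -0.79346606  1.5932907 ] 12.55 0.4895180509377463
1.0604373179002948 408
((499.4698181152344, 145.05868530273438), (214.19290161132812, 56.86606216430664), 6.858432292938232)
```

Call:
servo_tool(deltas=[[[0,-20,-6],[0,0,0]],[[0,-40,-11],[0,0,0]],[[0,-56,-11],[0,0,0]],[[0,-70,-11],[0,0,0]],[[0,-84,-11],[0,0,0]]])

```text
t: 13.17
ee_pos: [623.3, -156.8, 200.4]
orientation: [2.159, 2.277, 0.003]
ft_force: [0.8, 0.2, 1.5]
width: 0.5
grasp_force: 0.5
```

Call:
servo_tool(deltas=[[[0,-14,0],[0,0,0]],[[0,-28,0],[0,0,0]],[[0,-42,0],[0,0,0]],[[0,-54,0],[0,0,0]],[[0,-66,0],[0,0,0]]])

```text
t: 13.58
ee_pos: [557.0, -160.3, 199.8]
orientation: [2.16, 2.278, 0.002]
ft_force: [0.9, -0.3, -0.6]
width: 0.5
grasp_force: 0.3
```

Call:
servo_tool(deltas=[[[0,-10,0],[0,0,0]],[[0,-20,0],[0,0,0]],[[0,-20,0],[0,0,0]]])

```text
t: 13.83
ee_pos: [535.2, -161.2, 198.6]
orientation: [-2.162, -2.279, 0.001]
ft_force: [-0.3, 1.5, -0.6]
width: 0.5
grasp_force: 0.0
```

Run:
```python
from h import *
o=ctrl.get_obs();print(o["ee_pos"],o["ft_force"],o["t"])
t=get_image("top");s=get_image("scene")
save("l1.png",np.hstack([cv2.resize(t["frame"][110:270,250:410],(400,400),interpolation=cv2.INTER_CUBIC),cv2.resize(s["frame"][125:265,140:280],(400,400),interpolation=cv2.INTER_CUBIC)]))
```

```text
[ 535.21865809 -161.21603194  198.56764888] [-0.25924384  1.46694253 -0.610966  ] 13.8333
```

View pics/l1.png

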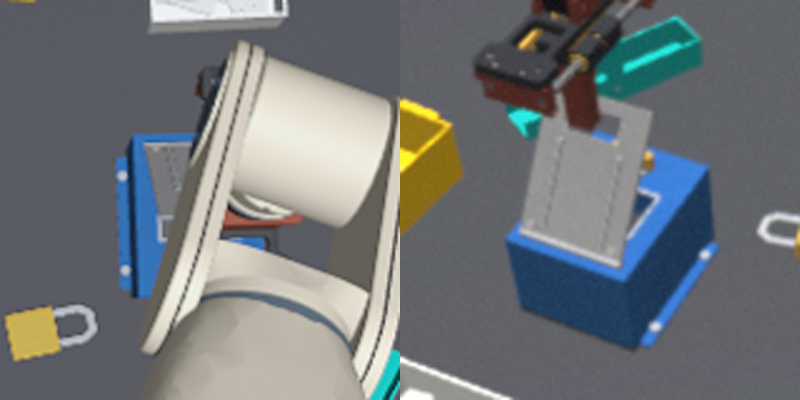

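Call:
servo_tool(deltas=[[[0,20,-3],[0,0,0]],[[0,45,0],[0,0,0]],[[0,45,18],[0,0,0]],[[0,45,36],[0,0,0]]])

```text
t: 14.27
ee_pos: [584.3, -159.0, 162.3]
orientation: [2.159, 2.278, 0.002]
ft_force: [0.2, -0.3, -0.4]
width: 0.1
grasp_force: 0.0
```

Call:
servo_tool(deltas=[[[0,-15,0],[0,0,0]],[[0,-30,0],[0,0,0]],[[0,-42,0],[0,0,0]],[[0,-54,0],[0,0,0]],[[0,-62,0],[0,0,0]]])

```text
t: 14.68
ee_pos: [518.9, -162.1, 161.7]
orientation: [-2.161, -2.279, 0.001]
ft_force: [-0.1, 0.2, 0.6]
width: 0.8
grasp_force: 0.0
```

Call:
servo_tool(deltas=[[[0,0,0],[0,0,0]],[[0,0,0],[0,0,0]]])

```text
t: 14.85
ee_pos: [519.8, -162.3, 162.1]
orientation: [2.162, 2.279, -0.0]
ft_force: [0.0, 0.6, 0.5]
width: 0.5
grasp_force: 0.0
```

Run:
```python
from h import *
o=ctrl.get_obs();print(o["ee_pos"],o["ft_force"],o["t"])
s=get_image("scene")
vv,uu=np.mgrid[0:420,0:560]; P,ok=xyz(s,uu.ravel(),vv.ravel()); L=np.cross([0,0,1.],bx); c=s["frame"].reshape(-1,3).astype(int)
Q=np.c_[(P-M)@bx,(P-M)@L,P[:,2]-96]
m=ok&(Q[:,1]>-50)&(Q[:,1]<-15)&(Q[:,0]>-90)&(Q[:,0]<40)&(Q[:,2]>-3)&(Q[:,2]<140)
for k in range(-90,40,20):
  b=Q[m&(Q[:,0]>=k)&(Q[:,0]<k+20)]
  print(k,len(b),np.percentile(b[:,2],[10,50,90]).round() if len(b) else '')
for k in range(-90,40,20):
  b=Q[ok&(Q[:,1]>15)&(Q[:,1]<50)&(Q[:,2]>-3)&(Q[:,2]<140)&(Q[:,0]>=k)&(Q[:,0]<k+20)]
  print(k,len(b),np.percentile(b[:,2],[10,50,90]).round() if len(b) else '')
```

```text
[ 519.83681933 -162.2514989   162.11456792] [0.02476477 0.6133157  0.54870448] 14.85
-90 11 [46. 49. 51.]
-70 14 [24. 42. 50.]
-50 55 [33. 36. 39.]
-30 93 [27. 31. 36.]
-10 90 [20. 24. 27.]
10 97 [12. 17. 21.]
30 50 [ 6. 10. 14.]
-90 62 [-2. 46. 51.]
-70 104 [-2. 44. 49.]
-50 107 [-1. 37. 41.]
-30 115 [-0. 30. 35.]
-10 109 [17. 24. 28.]
10 113 [ 9. 16. 20.]
30 105 [ 5.  9. 13.]
```

Call:
servo_tool(deltas=[[[0,-10,-30],[0,0,0]],[[2,-20,-60],[0,0,0]],[[4,-30,-75],[0,0,0]],[[4,-38,-75],[0,0,0]],[[4,-38,-75],[0,0,0]]], grip=-0.2)

```text
t: 15.32
ee_pos: [481.0, -160.2, 237.4]
orientation: [2.161, 2.279, -0.0]
ft_force: [-0.3, -0.5, -0.8]
width: 30.5
grasp_force: 0.0
```

Run:
```python
from h import *
o=ctrl.get_obs();p,r=pose();print(p,o["qpos"].round(2),o["ft_force"],o["t"],o["width"])
w=get_image("wrist");s=get_image("scene");L=np.cross([0,0,1.],bx)
for s in (w,s):
  vv,uu=np.mgrid[0:420,0:560]; P,ok=xyz(s,uu.ravel(),vv.ravel()); c=s["frame"].reshape(-1,3).astype(int)
  Q=np.c_[(P-M)@bx,(P-M)@L,P[:,2]-96]
  lid=Q[ok&(abs(Q[:,1])<48)&(Q[:,0]>-45)&(Q[:,0]<45)&(Q[:,2]<20)]; print("lid z",np.percentile(lid[:,2],[5,50,95]).round(1))
  hsv=cv2.cvtColor(s["frame"],cv2.COLOR_BGR2HSV).reshape(-1,3)
  m=ok&(abs(Q[:,0]+62)<25)&(abs(Q[:,1])<35)&(Q[:,2]>20)&(Q[:,2]<32)
  B=P[m]; print("turn",len(B),B.mean(0).round(1),np.median(B[:,2]).round(1),cv2.minAreaRect(B[:,:2].astype(np.float32)))
save("w3.png",np.hstack([cv2.resize(w["frame"],(400,300)),cv2.resize(s["frame"][135:255,160:280],(400,300))]))
```

```text
[ 481.02874105 -160.15065238  237.37306079] [-0.34  0.23  1.87 -0.    1.04 -0.4 ] [-0.31908984 -0.52886168 -0.82421388] 15.3167 30.464183680165196
lid z [5.7 6.9 9.4]
turn 659 [ 478.6 -159.5  123.4] 123.5 ((478.6239318847656, -160.68234252929688), (9.993083953857422, 43.91387939453125), 0.6980298757553101)
lid z [1.4 4.7 8.1]
turn 61 [ 481.4 -158.8  120. ] 120.0 ((480.6747741699219, -160.07749938964844), (12.023161888122559, 43.874263763427734), 1.5566823482513428)
```

View pics/w3.png

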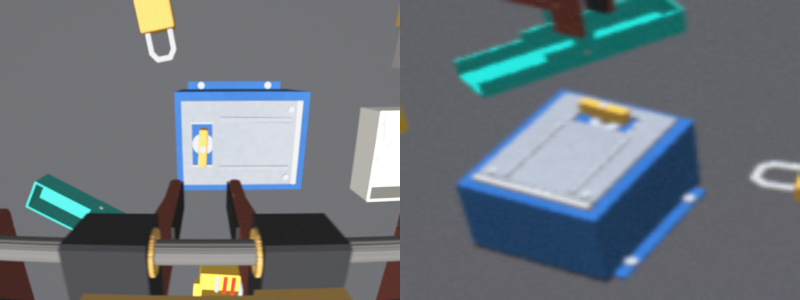

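Run:
```python
from h import *
rows(pose(),[(5,[479.2,-160,107],down(np.radians(1)))])
print(ctrl.get_obs()["width"])
```

```text
[[[0.0, -0.4, 25.8], [0.0, 0.0, 0.007]], [[0.0, -0.7, 51.6], [-0.001, 0.0, 0.014]], [[0.1, -1.1, 77.4], [-0.001, 0.0, 0.021]], [[0.1, -1.4, 103.2], [-0.001, 0.0, 0.028]], [[0.1, -1.8, 129.0], [-0.002, 0.0, 0.035]]]
38.16824806221802
```

Call:
servo_tool(deltas=[[[0,0,26],[0,0,0.007]],[[0,-1,52],[0,0,0.014]],[[0,-1,78],[0,0,0.021]],[[0,-1.5,104],[0,0,0.028]],[[0,-1.8,124],[0,0,0.035]]])

```text
t: 15.83
ee_pos: [478.5, -159.7, 109.5]
orientation: [-2.199, -2.238, 0.003]
ft_force: [0.3, 0.4, -0.0]
width: 52.6
grasp_force: 0.0
```

Call:
servo_tool(deltas=[[[0,0,3],[0,0,0]],[[0,0,5],[0,0,0]],[[0,0,5],[0,0,0]]])

```text
t: 16.08
ee_pos: [479.7, -160.2, 107.4]
orientation: [-2.2, -2.241, 0.002]
ft_force: [0.3, -0.5, -0.2]
width: 52.7
grasp_force: 0.0
```

Call:
servo_tool(deltas=[[[0,0,0],[0,0,0]],[[0,0,0],[0,0,0]],[[0,0,0],[0,0,0]],[[0,0,0],[0,0,0]],[[0,0,0],[0,0,0]]], grip=1)

```text
t: 16.5
ee_pos: [479.8, -160.3, 108.4]
orientation: [2.201, 2.241, -0.0]
ft_force: [-0.2, -0.3, -0.4]
width: 23.3
grasp_force: 0.0
```

Call:
servo_tool(deltas=[[[0,0,0],[0,0,0]],[[0,0,0],[0,0,0]],[[0,0,0],[0,0,0]]])

```text
t: 16.75
ee_pos: [478.5, -160.2, 108.0]
orientation: [-2.2, -2.24, 0.003]
ft_force: [-3.5, -1.0, 4.7]
width: 9.5
grasp_force: 30.0
```

Call:
servo_tool(deltas=[[[0,0,0],[0,0,0.1]],[[0,0,0],[0,0,0.2]],[[0,0,0],[0,0,0.3]],[[0,0,0],[0,0,0.4]],[[0,0,0],[0,0,0.5]]])

```text
t: 17.17
ee_pos: [477.9, -160.1, 108.0]
orientation: [-2.689, -1.62, 0.005]
ft_force: [-6.8, -0.7, 8.5]
width: 9.9
grasp_force: 30.0
```

Call:
servo_tool(deltas=[[[0,0,0],[0,0,0.1]],[[0,0,0],[0,0,0.2]],[[0,0,0],[0,0,0.3]],[[0,0,0],[0,0,0.4]],[[0,0,0],[0,0,0.5]]])

```text
t: 17.58
ee_pos: [477.4, -159.7, 108.0]
orientation: [-3.006, -0.904, 0.007]
ft_force: [-8.3, 1.8, 10.9]
width: 9.8
grasp_force: 30.0
```

Call:
servo_tool(deltas=[[[0,0,0],[0,0,0.1]],[[0,0,0],[0,0,0.2]],[[0,0,0],[0,0,0.3]],[[0,0,0],[0,0,0.4]],[[0,0,0],[0,0,0.48]]])

```text
t: 18.0
ee_pos: [477.2, -159.1, 108.0]
orientation: [-3.135, -0.163, 0.008]
ft_force: [-7.1, 4.8, 12.2]
width: 9.8
grasp_force: 30.0
```

Run:
```python
from h import *
o=ctrl.get_obs();p,r=pose();print(p,o["qpos"].round(2),o["ft_force"],o["moment"],o["t"],o["width"]); print(np.degrees(np.arctan2(*r.as_matrix()[[1,0],1])))
```

```text
[ 477.20165456 -159.13969193  107.97673264] [-0.35  0.42  1.97  0.    0.75  1.12] [-7.10936414  4.84153192 12.20409919] [0.92030695 1.36464081 0.06851939] 18.0 9.78180607763204
-84.05701586171188
```

Call:
servo_tool(deltas=[[[0,0,0],[0,0,0.03]],[[0,0,0],[0,0,0.06]],[[0,0,0],[0,0,0.09]],[[0,0,0],[0,0,0.09]]])

```text
t: 18.33
ee_pos: [477.2, -159.1, 107.9]
orientation: [-3.14, -0.029, 0.009]
ft_force: [-7.9, 4.8, 10.6]
width: 10.0
grasp_force: 30.6
```

Run:
```python
from h import *
o=ctrl.get_obs();p,r=pose();print(p,o["ft_force"],o["moment"],o["t"],o["width"]); print(np.degrees(np.arctan2(*r.as_matrix()[[1,0],1])))
```

```text
[ 477.17455672 -159.06583657  107.94061826] [-7.8851471   4.82684716 10.63146886] [0.94042096 1.35434739 0.57741908] 18.3333 10.014987672019636
-88.93685312807455
```

Call:
servo_tool(deltas=[[[0,0,0],[0,0,0]],[[0,0,0],[0,0,0]],[[0,0,0],[0,0,0]],[[0,0,0],[0,0,0]],[[0,0,0],[0,0,0]]], grip=-0.1)

```text
t: 18.75
ee_pos: [479.6, -160.3, 107.8]
orientation: [3.141, 0.029, -0.001]
ft_force: [0.3, 1.0, -0.0]
width: 39.4
grasp_force: 0.0
```

Call:
servo_tool(deltas=[[[0,0,-10],[0,0,0]],[[0,0,-40],[0,0,0]],[[0,0,-80],[0,0,0]],[[0,0,-120],[0,0,0]],[[0,0,-140],[0,0,0]]])

```text
t: 19.17
ee_pos: [481.3, -160.8, 253.0]
orientation: [3.139, 0.029, 0.007]
ft_force: [0.9, -1.3, -0.4]
width: 48.3
grasp_force: 0.0
```

Call:
servo_tool(deltas=[[[0,-20,-20],[0,0,0]],[[0,-30,-40],[0,0,0]],[[0,-40,-60],[0,0,0]],[[0,-40,-60],[0,0,0]],[[0,-40,-60],[0,0,0]]])

```text
t: 19.58
ee_pos: [479.4, -120.1, 309.1]
orientation: [3.14, 0.031, 0.003]
ft_force: [0.3, -0.8, -0.0]
width: 48.5
grasp_force: 0.0
```

Run:
```python
from h import *
o=ctrl.get_obs();p,r=pose();print(p,o["ft_force"],o["t"],o["width"])
t=get_image("top");s=get_image("scene");w=get_image("wrist");L=np.cross([0,0,1.],bx)
for q in (w,s):
  vv,uu=np.mgrid[0:420,0:560]; P,ok=xyz(q,uu.ravel(),vv.ravel())
  Q=np.c_[(P-M)@bx,(P-M)@L,P[:,2]-96]
  lid=Q[ok&(abs(Q[:,1])<48)&(Q[:,0]>-45)&(Q[:,0]<45)&(Q[:,2]<20)]; print("lid z",len(lid),np.percentile(lid[:,2],[5,50,95]).round(1) if len(lid) else '')
  B=P[ok&(abs(Q[:,0]+62)<35)&(abs(Q[:,1])<35)&(Q[:,2]>18)&(Q[:,2]<32)]
  if len(B): print("turn",len(B),cv2.minAreaRect(B[:,:2].astype(np.float32)))
save("f.png",np.hstack([cv2.resize(w["frame"],(400,300)),cv2.resize(s["frame"][130:310,160:400],(400,300))]))
```

```text
[ 479.39652285 -120.11878321  309.14436891] [ 0.32332531 -0.82418344 -0.01069316] 19.5833 48.46441556530304
lid z 8690 [5.4 6.7 9.3]
turn 476 ((478.90997314453125, -160.19923400878906), (44.18363952636719, 10.378752708435059), 3.3971424102783203)
lid z 901 [1.8 4.8 8.6]
turn 62 ((480.20025634765625, -158.45187377929688), (45.478031158447266, 12.468181610107422), 1.2838276624679565)
```

View pics/f.png

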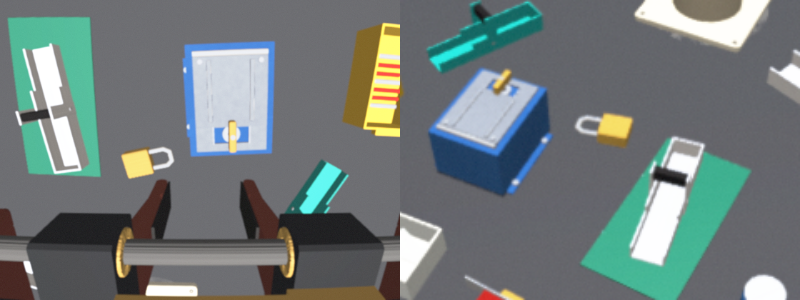

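The cover is shut. The button lies across its slot at 3.4° against the box's 3°, which means locked. The scoop is empty and level on the mat, and nothing is touching it.

```bash
python3 -c "
from workcell import close_job
print(close_job())"
```

```text
the job is handed in; nothing more can be done
None
```

All three cylinders are in the scrap box, the empty scoop is back on the green mat, and the cover is shut and locked with the button turned a quarter turn clockwise; the job was handed in at about 20 s, with no verdict returned.

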